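Balance the centrifuge rotor with the matching adapter sleeve

ROBOT

A 6-joint arm with a two-finger parallel gripper is mounted at the origin on a cart in front of the work surface, level with it; the furniture and walls round the work are solid. World frame = base frame: x ahead of the robot, y to its left, z up, the work surface at z = 0. Lengths are in m, angles in rad, forces in N, time in s.
With the tool pointing down it reaches from about 0.275 to 0.775 m from the base axis. Payload 14.6 kg.
Tool frame: the origin (TCP) lies between the finger pads, 19 mm behind the fingertips; this is the grasp point; z points along the fingers, y is the line along which they close (so a half turn about z gives the same grasp; the last joint's range is limited). The gripper opens to 85 mm and grips with 20 to 120 N. Pads are 22 mm wide; open, the fingers measure 114 mm over their backs; the gripper's body (76 mm by 85 mm) begins 54 mm behind the grasp point. The pads swing forward as they close: fully open they stand 13 mm farther back than shut.
Start: joints at [1.104, 0.263, -0.048, 1.259, 0, 1.415], TCP at [0.161, 0.5, 0.25] pointing down, gripper open.
Joint ranges: [-2.65, 2.65], [-0.89, 1.7], [-1.18, 1.37], [-2.13, 2.11], [-1.35, 1.29], [-3.14, 3.14]. Speed limits (rad/s): [1.89, 1.89, 2.57, 2.79, 3.14, 3.14].

INTERFACE

Orientations are given as a unit quaternion [w, x, y, z].
In Python, from plant import bot gives the robot as it stands.
- The arm moves only by the shell command python3 -m inch 'ROWS'. ROWS is JSON, a list of rows, each a list of 3 entries, a list of its own where there are three numbers: the shift along the tool's x, y, z in m, then the turn, a rotation vector about the tool's x, y, z in rad, then the closure in counts, from 0 (fully open) to 255 (shut). A call has 1 to 8 rows; each row shifts and turns the commanded pose from where the row before left it, along the tool's axes as they then stand; what a row does not reach is not made up. A row lasts 1/10 s, in which the tool goes at most 50 mm and 8.59 degrees, less where a joint would pass 70% of its speed; a pose out of reach is approached as far as the arm can. A call with a gripper value outside its range is refused whole. The fingers move at their own pace and stop on an object; the grip force is fixed at half the most. Time passes only in rows, so rows that do not move let the fingers close. It gives the time, the measured TCP pose, the force, the opening and the grip force at its end, in the units of the state.
- bot.state(): the state, without advancing time (a new reading comes with each control period).
- bot.snapshot(name): name is "scene" or "top"; returns the picture (400x640x3 uint8, red, green, blue); there is no depth.
- bot.camera_model(name): a dict with "fov_y" (degrees; the focal length in pixels is half the picture's height over the tangent of half this angle, whatever the lens; pixels are square), "cx", "cy" (the principal point, pixels), "rvec" (rotation vector, rad) and "tvec" (3), from world to camera coordinates, as OpenCV has them. Camera axes: x right, y down, z forward; pixel columns grow to the right and rows downward; lengths in m; the calibration is good to about 2 mm. A picture is of the moment at which its call begins. camera_model takes no time and is no camera call.
- bot.sign_off(): hands the job in; it is judged then, once.
The state is a dict: "time": time; "joint_positions": joint angles; "qd": joint speeds; "joint_efforts": joint torques, N m; "position": TCP position; "tool_rot": TCP orientation; "ft_force": force on the tool from outside, world axes, zero at the start; "moment": the same for the moment, N m; "finger_gap": finger opening in m; "gripper_force": force on a finger pad.
Only numpy, scipy, OpenCV 4.12 (cv2) and the standard library are available. Lean on these libraries where they do the work, as an engineer would, in place of code of your own. Each camera call takes 0.05 s, during which the arm holds its last target. There are 200 camera calls.

TASK

The angle rotor on its stand has one adapter sleeve seated; it must have its match in the pocket straight across from it, or it will run out of balance. Of the three look-alike sleeves on the pegs of the drain rack, draw off the one whose body fits the rotor's pockets (the same size as the seated one; the others are thinner and thicker), put it into that opposite pocket and press it fully home, so that its head sits flush on the rotor, without ramming or wedging it. Leave the other two sleeves on their pegs and do not shift the things standing round about.

Things in the scene. Friction and masses are not known exactly. Their poses are not given: they have to be found in the camera images.
- sleeve_26: the sleeve that fits: teal plastic, body 26 mm dia., 48 mm long, lower end chamfered 2 mm; above it a ribbed head 34 mm dia., 22 mm tall; through bore 15 mm; about 80 g. Origin: centre of its lower end; z runs along the sleeve to the head (flange underside at 48 mm, top at 70 mm). It hangs on a peg, head outward, lower end on the peg's shoulder
- sleeve_20: look-alike, too thin (it would be loose): body 20 mm, head 28 mm in diameter; lengths, bore, origin and axes as sleeve_26; must stay on its peg
- sleeve_32: look-alike, too thick to enter a pocket: body 32 mm, head 40 mm in diameter; lengths, bore, origin and axes as sleeve_26; must stay on its peg
- peg_board: sloping board of the drain rack, fixed. Origin: middle of its face; z is square to it, the way all pegs point: up and out of the rack's front, 35 deg from vertical; y runs along the four pegs (y = -108, -36, 36, 108 mm). Peg: 10 mm dia., tip 80 mm off the face, shoulder 4 mm high at its foot. A sleeve hangs 2.5 mm downhill of the peg's axis; draw it 80 mm along the peg. One peg is empty
- drain_rack: white drain rack, 150 x 300 mm, fixed; origin centre of its underside, board and pegs face its -x. A shelf (underside 217 mm up) with a lip to 233 mm overhangs the pegs, its front edge at x = -56 mm straight above the sleeves' heads: a tool pointing straight down cannot get at them, one in line with the pegs can. Two cups and a box stand on the shelf
- pocket (a point): the empty pocket across from the seated sleeve, the one to use: bore 27.5 mm dia., 52 mm deep. Origin: centre of its mouth, in the flat facet round it; z points out of the hole, 28 deg from vertical, leaning over the rotor's middle; y is level, along the circumference. Facet flat for 36 mm either way along y, then rises at 27 deg. Home = flange on the facet, sleeve origin 48 mm down the hole
- catches (a point): point on the pocket's axis 37 mm down, between two spring-loaded balls standing into the bore at +y and -y: a sleeve merely dropped in stops on them, 9 to 13 mm short of home; it takes a firm push of about 10 to 16 N along the axis to go past them, after which they hold it by friction
- loaded_sleeve (a point): centre of the top of the head of the sleeve already seated in the rotor (26 mm body, 34 mm teal head), 180 degrees from the empty pocket to use
- rotor (a joint): turning of the rotor on its stand about the vertical, rad (positive anticlockwise from above); it turns stiffly, about 0.12 N m, when pushed sideways
- rotor_stand: the rotor's stand, fixed; origin on the rotor's axis at worktop level. The rotor is grey aluminium, 223 mm in diameter, with six such pockets on a pitch radius of 62 mm, mouths 90 mm above the worktop, rim up to 105 mm, knob in the middle up to 99 mm
- tip_box: box of pipette tips with a clear lid, 118 x 85 x 87 mm, standing on the rack's shelf; leave alone
- cup_blue: specimen cup with a blue lid, 61 mm across, 67 mm tall, on the rack's shelf; leave alone
- cup_white: specimen cup with a white lid, same size, on the rack's shelf; leave alone
- cup_red: specimen cup with a red lid, same size, on the worktop at the left; leave alone
- timer: white bench timer, 60 x 62 x 17 mm, on the worktop near the robot; leave alone
- marker: red and white marker pen, 135 mm long, 17 mm thick, lying near the robot; leave alone
- wash_bottle: white wash bottle with a red bent spout, 189 mm tall, right rear; leave alone

How it is judged:
By the outcome, as a careful person would: the job done as asked, in the order asked, and still so for the second after the job is handed in, with the robot touching nothing.
It also fails if it takes over 58 s, if anything falls off the work surface, if the arm or the gripper's body presses on something with over 40 N, if the wrist force passes 120 N, or if a joint passes its speed limit or range.

## Working session

There is one attempt and no reset: what is moved stays moved. The work goes in short steps, Python scripts to look and compute and a shell command to move; the robot and the scene stay as the last step left them, time stands still between calls to the robot, and variables do not carry over. Pictures are saved under pics/ and viewed, at most 10 in all, crops included, and the job is handed in when it is done.

```bash
ls; mkdir -p pics; python3 - <<'E'
from plant import bot
import cv2
for n in("scene","top"):
    im=bot.snapshot(n); cv2.imwrite(f"pics/{n}0.png",im[:,:,::-1]); 
    m=bot.camera_model(n); print(n,m)
print(bot.state())
E
```

```text
pics
scene {'fov_y': 51.74854842164859, 'cx': 317.79536214963235, 'cy': 200.9703638233265, 'rvec': array([ 0.59499764, -2.88286549,  0.76183629]), 'tvec': array([0.41600698, 0.30216647, 1.29320733])}
top {'fov_y': 43.36544307926811, 'cx': 327.0595038730342, 'cy': 199.20245355818142, 'rvec': array([ 1.51586779, -2.41529411,  0.53772813]), 'tvec': array([0.13224193, 0.49167114, 1.72868379])}
{'time': 0.1, 'joint_positions': array([ 1.10369070e+00,  2.63489122e-01, -4.88255719e-02,  1.25939253e+00,
        1.88818694e-05,  1.41549950e+00]), 'qd': array([-0.00107728, -0.00153993,  0.00269377,  0.00029621,  0.00067954,
       -0.00043174]), 'joint_efforts': array([ 2.88232215e-03, -6.38573027e+01,  3.85067475e+01,  9.97059426e-03,
       -1.21703256e-04,  1.46038957e-05]), 'position': array([0.16096596, 0.49950178, 0.24958348]), 'tool_rot': array([-1.48446269e-04,  1.55273581e-01,  9.87871402e-01, -4.30678982e-04]), 'ft_force': array([-0.19491294, -0.24554361, -1.051327  ]), 'moment': array([-0.10280047,  0.02119459,  0.02393241]), 'gripper_force': 0.0, 'finger_gap': 0.08556623751523808}
```

View pics/scene0.png

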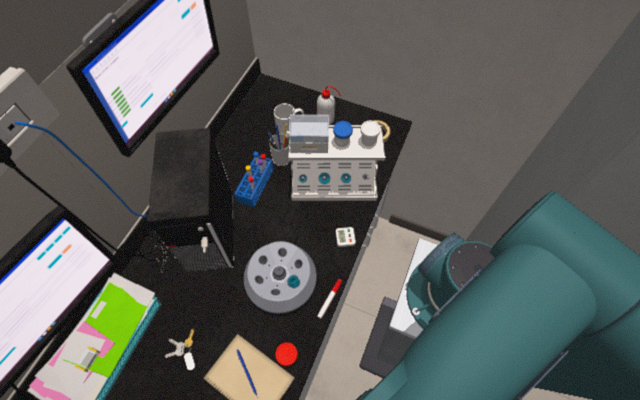

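View pics/top0.png

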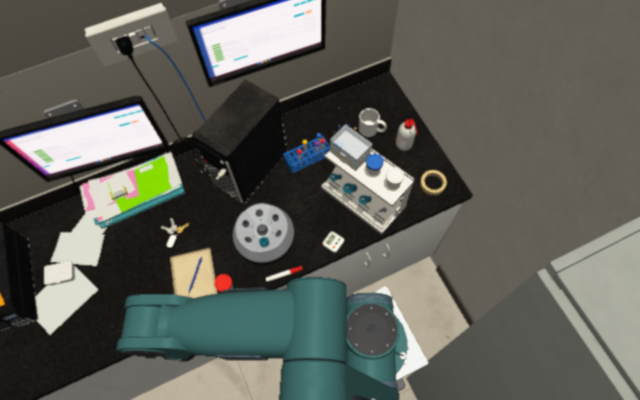

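```bash
python3 - <<'E'
import cv2,numpy as np
s=cv2.imread("pics/scene0.png");t=cv2.imread("pics/top0.png")
def c(im,x,y,w,h,k):
    o=cv2.resize(im[y:y+h,x:x+w],None,fx=k,fy=k,interpolation=cv2.INTER_CUBIC)
    for i in range(0,w,10):
        cv2.line(o,(i*k,0),(i*k,5),(0,255,255),1); cv2.putText(o,str(x+i),(i*k,14),0,.35,(0,255,255),1)
    for i in range(0,h,10):
        cv2.line(o,(0,i*k),(5,i*k),(0,255,255),1); cv2.putText(o,str(y+i),(6,i*k+4),0,.35,(0,255,255),1)
    return o
a=np.hstack([c(s,285,110,100,95,4),c(t,315,120,100,95,4)][:2])
b=np.hstack([c(s,230,230,100,55+35,4),c(t,220,195,100,90,4)])
cv2.imwrite("pics/a.png",c(s,284,115,100,75,8)); cv2.imwrite("pics/b.png",c(t,315,125,100,75+0,8)) ; cv2.imwrite("pics/c.png",b)
E
```

```text
(no output)
```

View pics/a.png

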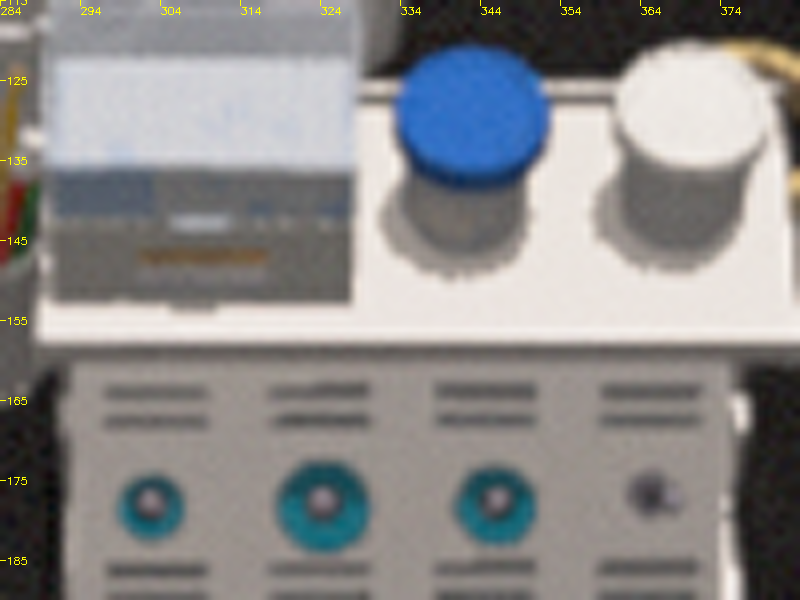

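View pics/b.png

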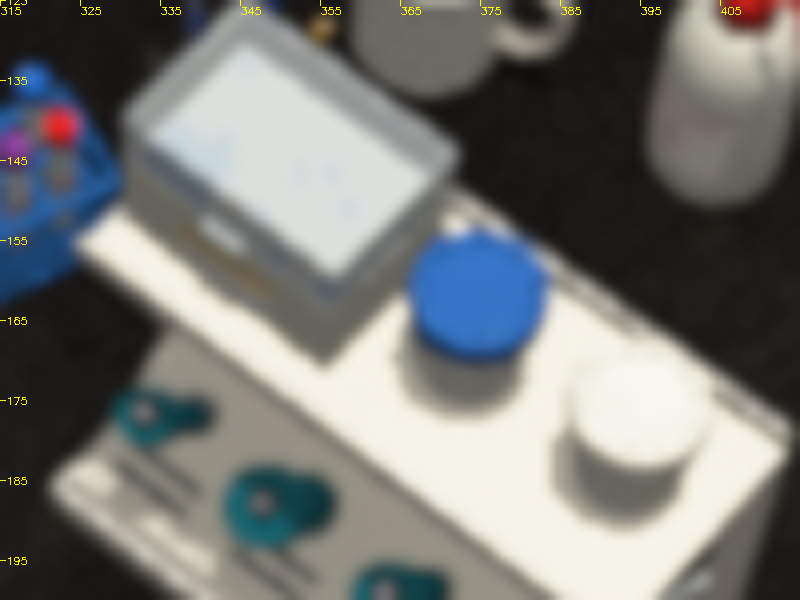

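View pics/c.png

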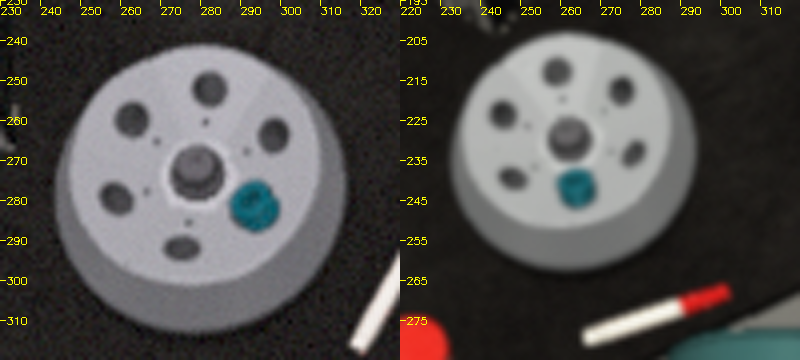

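```bash
cat > h.py <<'E'
import numpy as np,cv2
from scipy.spatial.transform import Rotation as R
from scipy.optimize import least_squares
from plant import bot
CM={n:bot.camera_model(n) for n in("scene","top")}
def proj(n,P):
    m=CM[n]; f=200/np.tan(np.radians(m["fov_y"]/2))
    K=np.array([[f,0,m["cx"]],[0,f,m["cy"]],[0,0,1.]])
    return cv2.projectPoints(np.atleast_2d(np.array(P,float)),m["rvec"],m["tvec"],K,None)[0][:,0]
def px(a,x0,y0,k): return np.array([x0,y0])+(np.array(a,float)+.5)/k-.5
def rack(p): # board-ish: head tops
    Rz=R.from_euler('z',p[3]); a=Rz.apply([-np.sin(np.radians(35)),0,np.cos(np.radians(35))]); y=Rz.apply([0,1,0])
    return np.array(p[:3]),y,a
def rotor(p):
    out=[]
    for i in range(6):
        t=p[2]+i*np.pi/3; r=np.array([np.cos(t),np.sin(t),0])
        m=np.array([p[0],p[1],.09])+.062*r; ax=np.array([0,0,np.cos(np.radians(28))])-np.sin(np.radians(28))*r
        out.append((m,ax))
    return out # i=0: target pocket; 3: loaded
E
python3 - <<'E'
from h import *
hs=px([(151,508),(324,506),(497,505)],284,115,8); ht=px([(146,415),(263,506),(392,598)],315,125,8)
def f(p):
    o,y,a=rack(p); P=[o+y*d for d in(.072*s2,0,-.072*s2)] if 0 else [o+y*d for d in(.072,0,-.072)]
    return np.r_[(proj("scene",P)-hs).ravel(),(proj("top",P)-ht).ravel()]
best=min((least_squares(f,[.55,-.2,.1,y]) for y in(-2,-1,0,1,2)),key=lambda s:s.cost)
p=best.x;print("rack",p,best.fun.round(2));o,y,a=rack(p);print("y",y,"axis",a,"head26",o-.072*y)
ps=px([(132,119),(116,198),(182,248),(254,206),(274,135),(210,89),(197,158)],230,230,4)
pt=px([(157,71),(103,115),(112,178),(177,188),(233,153),(221,91),(168,130)],220,195,4)
def g(p):
    r=rotor(p); P=[m+(.022*ax if i==3 else 0) for i,(m,ax) in enumerate(r)]+[np.array([p[0],p[1],.099])]
    return np.r_[(proj("scene",P)-ps).ravel(),(proj("top",P)-pt).ravel()]
best=min((least_squares(g,[.5,.2,y]) for y in(-2,-1,0,1,2,3)),key=lambda s:s.cost)
print("rotor",best.x,best.fun.round(2)); r=rotor(best.x); print("pocket",r[0])
E
```

```text
rack [ 0.50889974 -0.18391764  0.11383057 -1.15128444] [ 0.23  0.24  0.19  0.28  0.12  0.19  0.06 -0.1   0.38 -0.37 -0.47 -0.52]
y [0.91328787 0.40731471 0.        ] axis [-0.23362612  0.5238404   0.81915204] head26 [ 0.44314301 -0.21324429  0.11383057]
rotor [ 0.50923619  0.16330617 -0.23849969] [ 0.85  0.63  0.99  0.32  0.51  0.09 -0.87 -1.59  0.21  0.69  0.4   0.73
  0.05  1.52  0.13  0.13  0.28 -0.37  0.47 -0.46 -0.7  -2.56 -0.16 -0.11
 -0.   -0.11 -0.33 -0.21]
pocket (array([0.56948119, 0.14865898, 0.09      ]), array([-0.45618247,  0.11091033,  0.88294759]))
```

```bash
cat >> h.py <<'E'
def frame(z,y):
    z=np.array(z)/np.linalg.norm(z); x=np.cross(y,z); x/=np.linalg.norm(x); return np.column_stack([x,np.cross(z,x),z])
def plan(P,M,n,P0=None,M0=None):
    s=bot.state(); q=s["tool_rot"]
    if P0 is None: P0=s["position"]
    R0=R.from_quat([q[1],q[2],q[3],q[0]]) if M0 is None else R.from_matrix(M0)
    rv=(R0.inv()*R.from_matrix(M)).as_rotvec(); d=(np.array(P)-P0)/n
    print("rot/row deg",np.degrees(np.linalg.norm(rv))/n,"mm/row",np.linalg.norm(d)*1e3,"tot tool shift mm",(R0.inv().apply(d*n)*1e3).round(1),"rv",rv.round(4))
    print([[ (R0*R.from_rotvec(rv*i/n)).inv().apply(d).round(4).tolist(),(rv/n).round(4).tolist()] for i in range(n)])
E
python3 - <<'E'
from h import *
ps=px([(132,119),(116,198),(182,248),(274,135),(210,89)],230,230,4)
pt=px([(157,71),(103,115),(112,178),(233,153),(221,91)],220,195,4)
def g(p):
    r=rotor(p); P=[r[i][0] for i in (0,1,2,4,5)]
    return np.r_[(proj("scene",P)-ps).ravel(),(proj("top",P)-pt).ravel()]
b=least_squares(g,[.509,.163,-.238]); print("rotor",b.x,b.fun.round(2)); print("pocket",rotor(b.x)[0])
o,y,a=rack([0.50889974,-0.18391764,0.11383057,-1.15128444])
plan(o-.072*y+.12*a,frame(-a,y),20)
E
```

```text
rotor [ 0.51046722  0.16325616 -0.23647914] [ 0.47  0.5   0.64  0.19  0.18 -0.08 -0.17  0.49  0.01  0.57 -0.02 -0.15
  0.16 -0.63  0.37 -0.73 -0.27 -0.44 -0.15 -0.42]
pocket (array([0.57074169, 0.14873073, 0.09      ]), array([-0.45640564,  0.10998837,  0.88294759]))
rot/row deg 2.94292256776166 mm/row 34.94072784933877 tot tool shift mm [-441.3 -540.5   37.9] rv [ 0.2553 -0.5739  0.8129]
[[[-0.0221, -0.027, 0.0019], [0.0128, -0.0287, 0.0406]], [[-0.0231, -0.0261, 0.0029], [0.0128, -0.0287, 0.0406]], [[-0.024, -0.0251, 0.0039], [0.0128, -0.0287, 0.0406]], [[-0.0249, -0.024, 0.0049], [0.0128, -0.0287, 0.0406]], [[-0.0257, -0.0229, 0.0059], [0.0128, -0.0287, 0.0406]], [[-0.0264, -0.0218, 0.007], [0.0128, -0.0287, 0.0406]], [[-0.0271, -0.0206, 0.008], [0.0128, -0.0287, 0.0406]], [[-0.0276, -0.0194, 0.009], [0.0128, -0.0287, 0.0406]], [[-0.0281, -0.0181, 0.0101], [0.0128, -0.0287, 0.0406]], [[-0.0285, -0.0168, 0.0111], [0.0128, -0.0287, 0.0406]], [[-0.0288, -0.0155, 0.0121], [0.0128, -0.0287, 0.0406]], [[-0.0291, -0.0142, 0.0132], [0.0128, -0.0287, 0.0406]], [[-0.0292, -0.0128, 0.0142], [0.0128, -0.0287, 0.0406]], [[-0.0293, -0.0115, 0.0152], [0.0128, -0.0287, 0.0406]], [[-0.0293, -0.0101, 0.0161], [0.0128, -0.0287, 0.0406]], [[-0.0292, -0.0087, 0.0171], [0.0128, -0.0287, 0.0406]], [[-0.029, -0.0073, 0.018], [0.0128, -0.0287, 0.0406]], [[-0.0288, -0.0058, 0.019], [0.0128, -0.0287, 0.0406]], [[-0.0284, -0.0044, 0.0198], [0.0128, -0.0287, 0.0406]], [[-0.028, -0.003, 0.0207], [0.0128, -0.0287, 0.0406]]]
```

```bash
python3 -m inch '[[[-0.022,-0.027,0.002],[0.013,-0.029,0.04],100],[[-0.023,-0.026,0.003],[0.013,-0.029,0.04],100],[[-0.024,-0.025,0.004],[0.013,-0.029,0.04],100],[[-0.025,-0.024,0.005],[0.013,-0.029,0.04],100],[[-0.026,-0.023,0.006],[0.013,-0.029,0.04],100],[[-0.026,-0.022,0.007],[0.013,-0.029,0.04],100],[[-0.027,-0.021,0.008],[0.013,-0.029,0.04],100],[[-0.028,-0.019,0.009],[0.013,-0.029,0.04],100]]'
python3 -m inch '[[[-0.028,-0.018,0.01],[0.013,-0.029,0.04],100],[[-0.028,-0.017,0.011],[0.013,-0.029,0.04],100],[[-0.029,-0.015,0.012],[0.013,-0.029,0.04],100],[[-0.029,-0.014,0.013],[0.013,-0.029,0.04],100],[[-0.029,-0.013,0.014],[0.013,-0.029,0.04],100],[[-0.029,-0.011,0.015],[0.013,-0.029,0.04],100]]'
python3 - <<'E'
from h import *
o,y,a=rack([0.50889974,-0.18391764,0.11383057,-1.15128444])
plan(o-.072*y+.12*a,frame(-a,y),6)
E
```

```text
time: 0.9
position: [0.2635, 0.2383, 0.2345]
tool_rot: [0.106, 0.31, 0.942, -0.069]
ft_force: [0.7, 0.9, 0.0]
finger_gap: 0.0523
gripper_force: 0.0
time: 1.5
position: [0.3407, 0.0455, 0.2246]
tool_rot: [0.183, 0.417, 0.882, -0.119]
ft_force: [-0.4, 0.6, -0.8]
finger_gap: 0.0522
gripper_force: 0.0
rot/row deg 2.9634808600123352 mm/row 34.98319333742054 tot tool shift mm [-173.9  -63.5   99. ] rv [ 0.0779 -0.1658  0.2505]
[[[-0.029, -0.0106, 0.0165], [0.013, -0.0276, 0.0418]], [[-0.0289, -0.0092, 0.0174], [0.013, -0.0276, 0.0418]], [[-0.0288, -0.0077, 0.0183], [0.013, -0.0276, 0.0418]], [[-0.0286, -0.0063, 0.0192], [0.013, -0.0276, 0.0418]], [[-0.0282, -0.0048, 0.0201], [0.013, -0.0276, 0.0418]], [[-0.0278, -0.0034, 0.0209], [0.013, -0.0276, 0.0418]]]
```

```bash
python3 -m inch '[[[-0.029,-0.011,0.016],[0.013,-0.028,0.042],100],[[-0.029,-0.009,0.017],[0.013,-0.028,0.042],100],[[-0.029,-0.008,0.018],[0.013,-0.028,0.042],100],[[-0.029,-0.006,0.019],[0.013,-0.028,0.042],100],[[-0.028,-0.005,0.02],[0.013,-0.028,0.042],100],[[-0.028,-0.003,0.021],[0.013,-0.028,0.042],100],[[0,0,0],[0,0,0],100],[[0,0,0],[0,0,0],100]]'
python3 - <<'E'
from h import *
o,y,a=rack([0.50889974,-0.18391764,0.11383057,-1.15128444])
h=o-.072*y
print(bot.state()["joint_positions"].round(2))
plan(h+.12*a,frame(-a,y),1)
s,t=bot.snapshot("scene"),bot.snapshot("top")
c=lambda im,x,y:cv2.resize(im[y:y+75,x:x+66],None,fx=6,fy=6,interpolation=cv2.INTER_CUBIC)
print(proj("scene",[h]),proj("top",[h]))
cv2.imwrite("pics/d.png",np.hstack([c(s,320,145),c(t,335,165)])[:,:,::-1])
E
```

```text
time: 2.3
position: [0.4147, -0.1491, 0.2133]
tool_rot: [0.252, 0.519, 0.8, -0.164]
ft_force: [-0.0, -0.9, 0.4]
finger_gap: 0.052
gripper_force: 0.0
[-0.26 -0.07 -0.71  0.52 -0.46  0.79]
rot/row deg 0.03969026969975663 mm/row 1.7626833891750264 tot tool shift mm [-0.4 -0.2  1.7] rv [-0.0005 -0.0002 -0.0004]
[[[-0.0004, -0.0002, 0.0017], [-0.0005, -0.0002, -0.0004]]]
[[345.81104655 177.87963865]] [[363.09654181 198.79300041]]
```

View pics/d.png

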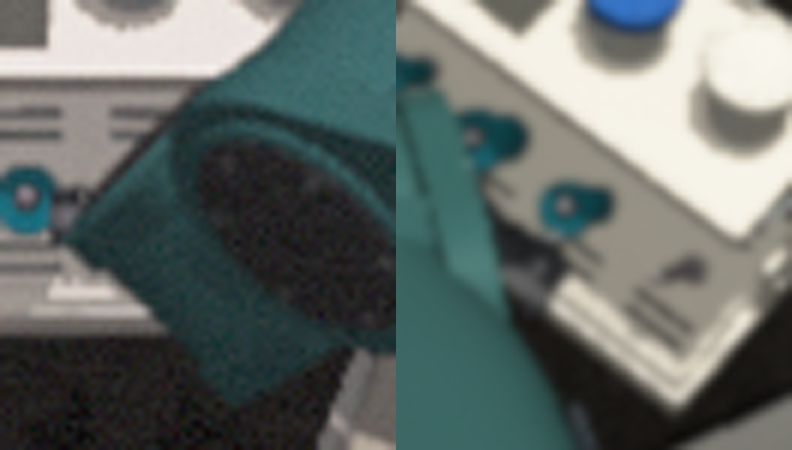

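The top view shows sleeve_26's head at about (363, 199), as predicted, with the fingers in line. Going in.

```bash
python3 -m inch '[[[0,0,0.025],[0,0,0],100],[[0,0,0.025],[0,0,0],100],[[0,0,0.02],[0,0,0],100],[[0,0,0.015],[0,0,0],100],[[0,0,0.015],[0,0,0],100],[[0,0,0.012],[0,0,0],100],[[0,0,0.01],[0,0,0],100],[[0,0,0],[0,0,0],100]]'
python3 -m inch '[[[0,0,0],[0,0,0],130],[[0,0,0],[0,0,0],140],[[0,0,0],[0,0,0],150],[[0,0,0],[0,0,0],170],[[0,0,0],[0,0,0],200]]'
```

```text
time: 3.2
position: [0.4438, -0.2122, 0.1131]
tool_rot: [0.252, 0.519, 0.8, -0.164]
ft_force: [0.2, -0.1, 0.6]
finger_gap: 0.0519
gripper_force: 0.0
time: 3.7
position: [0.4441, -0.2125, 0.1145]
tool_rot: [0.253, 0.519, 0.8, -0.163]
ft_force: [-3.4, 7.6, 8.4]
finger_gap: 0.0325
gripper_force: 58.3
```

```bash
python3 -m inch '[[[0,0,-0.003],[0,0,0],200],[[0,0,-0.007],[0,0,0],200],[[0,0,-0.01],[0,0,0],200]]'
python3 -m inch '[[[0,0,-0.02],[0,0,0],200],[[0,0,-0.02],[0,0,0],200],[[0,0,-0.02],[0,0,0],200],[[0,0,-0.02],[0,0,0],200],[[0,0,-0.02],[0,0,0],200],[[0,0,0],[0,0,0],200]]'
python3 - <<'E'
from h import *
s=bot.state(); q=s["tool_rot"]; print("toolF",R.from_quat([q[1],q[2],q[3],q[0]]).inv().apply(s["ft_force"]))
m,ax=rotor([0.51046722,0.16325616,-0.23647914])[0]
t=-.23647914
M=frame(-ax,[-np.sin(t),np.cos(t),0]); W=m+ax*.15
print(W); plan(W,M,18)
E
```

```text
time: 4.0
position: [0.4393, -0.2023, 0.1308]
tool_rot: [0.253, 0.519, 0.8, -0.164]
ft_force: [2.2, -2.2, -0.8]
finger_gap: 0.0326
gripper_force: 59.8
time: 4.6
position: [0.4159, -0.1491, 0.2142]
tool_rot: [0.254, 0.519, 0.8, -0.163]
ft_force: [0.1, 0.3, -1.2]
finger_gap: 0.0326
gripper_force: 60.5
toolF [0.87778638 0.21848345 0.80487707]
[0.50228084 0.16522898 0.22244214]
rot/row deg 2.9325122519356963 mm/row 18.117080926001204 tot tool shift mm [ 201.3  207.3 -151.1] rv [-0.4762  0.1174 -0.7799]
[[[0.0112, 0.0115, -0.0084], [-0.0265, 0.0065, -0.0433]], [[0.0107, 0.0122, -0.008], [-0.0265, 0.0065, -0.0433]], [[0.0102, 0.0129, -0.0076], [-0.0265, 0.0065, -0.0433]], [[0.0097, 0.0135, -0.0072], [-0.0265, 0.0065, -0.0433]], [[0.0092, 0.0141, -0.0068], [-0.0265, 0.0065, -0.0433]], [[0.0086, 0.0146, -0.0063], [-0.0265, 0.0065, -0.0433]], [[0.008, 0.0152, -0.0059], [-0.0265, 0.0065, -0.0433]], [[0.0073, 0.0157, -0.0054], [-0.0265, 0.0065, -0.0433]], [[0.0067, 0.0161, -0.005], [-0.0265, 0.0065, -0.0433]], [[0.006, 0.0165, -0.0045], [-0.0265, 0.0065, -0.0433]], [[0.0053, 0.0168, -0.004], [-0.0265, 0.0065, -0.0433]], [[0.0046, 0.0172, -0.0035], [-0.0265, 0.0065, -0.0433]], [[0.0039, 0.0174, -0.003], [-0.0265, 0.0065, -0.0433]], [[0.0031, 0.0177, -0.0026], [-0.0265, 0.0065, -0.0433]], [[0.0024, 0.0178, -0.0021], [-0.0265, 0.0065, -0.0433]], [[0.0016, 0.018, -0.0016], [-0.0265, 0.0065, -0.0433]], [[0.0008, 0.0181, -0.0011], [-0.0265, 0.0065, -0.0433]], [[0.0001, 0.0181, -0.0006], [-0.0265, 0.0065, -0.0433]]]
```

```bash
python3 -m inch '[[[0.011,0.012,-0.008],[-0.026,0.007,-0.043],200],[[0.011,0.012,-0.008],[-0.027,0.006,-0.043],200],[[0.01,0.013,-0.008],[-0.026,0.007,-0.043],200],[[0.01,0.013,-0.007],[-0.027,0.006,-0.044],200],[[0.009,0.014,-0.007],[-0.026,0.007,-0.043],200],[[0.009,0.015,-0.006],[-0.027,0.006,-0.044],200],[[0.008,0.015,-0.006],[-0.026,0.007,-0.043],200],[[0.007,0.016,-0.005],[-0.027,0.006,-0.043],200]]'
python3 -m inch '[[[0.007,0.016,-0.005],[-0.026,0.007,-0.043],200],[[0.006,0.016,-0.005],[-0.027,0.006,-0.044],200],[[0.005,0.017,-0.004],[-0.026,0.007,-0.043],200],[[0.005,0.017,-0.004],[-0.027,0.006,-0.043],200],[[0.004,0.017,-0.003],[-0.026,0.007,-0.044],200],[[0.003,0.018,-0.003],[-0.027,0.006,-0.043],200]]'
python3 -m inch '[[[0.002,0.018,-0.002],[-0.026,0.007,-0.043],200],[[0.002,0.018,-0.002],[-0.027,0.006,-0.044],200],[[0.001,0.018,-0.001],[-0.026,0.007,-0.043],200],[[0,0.018,-0.001],[-0.027,0.006,-0.043],200],[[0,0,0],[0,0,0],200],[[0,0,0],[0,0,0],200]]'
cat >> h.py <<'E'
RP=[0.51046722,0.16325616,-0.23647914]
def pocket(p=RP):
    m,ax=rotor(p)[0]; return m,ax,frame(-ax,[-np.sin(p[2]),np.cos(p[2]),0])
E
python3 - <<'E'
from h import *
m,ax,M=pocket(); plan(m+ax*.15,M,1)
s,t=bot.snapshot("scene"),bot.snapshot("top")
c=lambda im,x,y:cv2.resize(im[y:y+90,x:x+80],None,fx=5,fy=5,interpolation=cv2.INTER_CUBIC)
cv2.imwrite("pics/e.png",np.hstack([c(s,240,215),c(t,220,180)])[:,:,::-1])
print(bot.state()["joint_positions"].round(2))
for n in("scene","top"): print(proj(n,[m,m+ax*.08,m+ax*.15]).round(1).tolist())
E
```

```text
time: 5.4
position: [0.4547, -0.0097, 0.2145]
tool_rot: [0.253, 0.347, 0.897, -0.106]
ft_force: [0.2, -0.8, -0.7]
finger_gap: 0.0326
gripper_force: 60.6
time: 6.0
position: [0.4827, 0.0959, 0.219]
tool_rot: [0.247, 0.208, 0.945, -0.059]
ft_force: [-0.5, -1.2, -1.1]
finger_gap: 0.0326
gripper_force: 60.6
time: 6.6
position: [0.5013, 0.1647, 0.2213]
tool_rot: [0.239, 0.115, 0.964, -0.028]
ft_force: [0.1, 0.4, -0.9]
finger_gap: 0.0327
gripper_force: 60.6
rot/row deg 0.1597943191882459 mm/row 1.6198953214988874 tot tool shift mm [-1.2  0.8 -0.7] rv [ 0.     -0.0023 -0.0016]
[[[-0.0012, 0.0008, -0.0007], [0.0, -0.0023, -0.0016]]]
[ 0.28  0.04 -0.53  0.57 -0.23  0.47]
[[263.1, 259.9], [270.3, 258.2], [277.3, 256.5]]
[[258.9, 212.2], [257.9, 213.6], [257.0, 215.0]]
```

View pics/e.png

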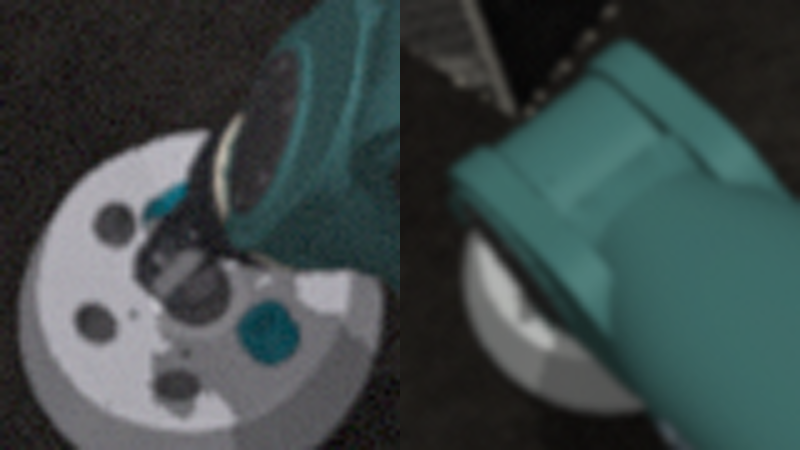

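Sleeve held (teal at about (272, 255)) beside the target pocket, seen at (262.6, 259.5), which agrees with the fit. Lowering to just above the mouth.

```bash
python3 -m inch '[[[-0.001,0.001,0.01],[0,-0.002,-0.002],200],[[0,0,0.02],[0,0,0],200],[[0,0,0.02],[0,0,0],200],[[0,0,0.012],[0,0,0],200],[[0,0,0.008],[0,0,0],200],[[0,0,0],[0,0,0],200],[[0,0,0],[0,0,0],200]]'
python3 - <<'E'
from h import *
m,ax,M=pocket(); plan(m+ax*.0755,M,1)
s,t=bot.snapshot("scene"),bot.snapshot("top")
c=lambda im,x,y:cv2.resize(im[y:y+55,x:x+55],None,fx=10,fy=10,interpolation=cv2.INTER_CUBIC)
cv2.imwrite("pics/f.png",c(s,240,235)[:,:,::-1])
x=M[:,0]*.013; y=M[:,1]*.013
print(proj("scene",[m,m+ax*.005,m+ax*.053+M[:,0]*.017,m+ax*.053-M[:,0]*.017,m+x,m-x,m+y,m-y]).round(1).tolist(),M.round(2).tolist())
E
```

```text
time: 7.4
position: [0.5344, 0.1575, 0.1602]
tool_rot: [0.24, 0.115, 0.964, -0.028]
ft_force: [0.3, -0.4, -0.4]
finger_gap: 0.0323
gripper_force: 60.5
rot/row deg 0.009735388856701329 mm/row 4.038225578389266 tot tool shift mm [-0.  0.  4.] rv [ 0.0001  0.0001 -0.0001]
[[[-0.0, 0.0, 0.004], [0.0001, 0.0001, -0.0001]]]
[[263.1, 259.9], [263.5, 259.8], [271.9, 262.7], [263.5, 254.9], [266.2, 262.7], [260.0, 257.0], [260.3, 263.1], [265.9, 256.7]] [[-0.86, 0.23, 0.46], [0.21, 0.97, -0.11], [-0.47, 0.0, -0.88]]
```

View pics/f.png

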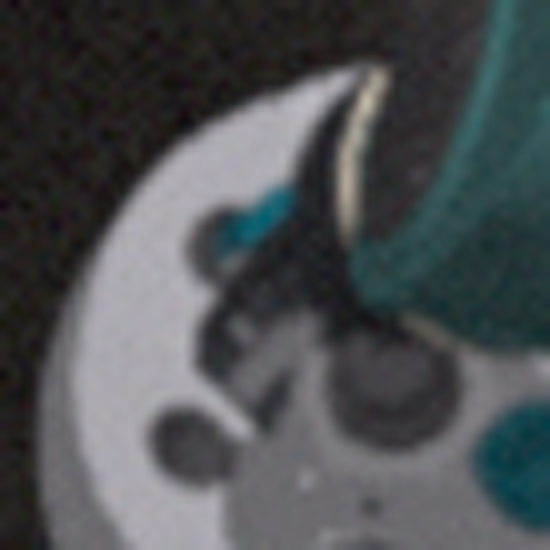

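The pocket mouth shows at about (262.5, 259) with the sleeve's tip over it. Feeling in with small steps.

```bash
cat > st.py <<'E'
from h import *
s=bot.state(); q=s["tool_rot"]; Q=R.from_quat([q[1],q[2],q[3],q[0]]); m,ax,M=pocket()
print("toolF",Q.inv().apply(s["ft_force"]).round(1),"mom",Q.inv().apply(s["moment"]).round(2),"TCP in pocket mm (toolx,tooly,depth)",(M.T@(s["position"]-m)*1e3).round(1))
E
python3 -m inch '[[[0,0,0.003],[0,0,0],200],[[0,0,0.003],[0,0,0],200],[[0,0,0.002],[0,0,0],200],[[0,0,0],[0,0,0],200]]';python3 st.py
python3 -m inch '[[[0,0,0.002],[0,0,0],200],[[0,0,0.001],[0,0,0],200],[[0,0,0],[0,0,0],200]]';python3 st.py
```

```text
time: 7.9
position: [0.538, 0.1567, 0.1527]
tool_rot: [0.24, 0.114, 0.964, -0.029]
ft_force: [0.1, 1.6, -1.2]
finger_gap: 0.0327
gripper_force: 60.5
toolF [0.8 1.6 1. ] mom [-0.02  0.51 -0.04] TCP in pocket mm (toolx,tooly,depth) [  0.3   0.1 -71.2]
time: 8.2
position: [0.5394, 0.1564, 0.1502]
tool_rot: [0.24, 0.114, 0.964, -0.028]
ft_force: [0.7, 0.1, -1.3]
finger_gap: 0.0331
gripper_force: 60.5
toolF [0.1 0.3 1.5] mom [-0.06  0.47  0.02] TCP in pocket mm (toolx,tooly,depth) [  0.2   0.1 -68.3]
```

```bash

python3 -m inch '[[[0,0,0.002],[0,0,0],200],[[0,0,0],[0,0,0],200]]';python3 st.py
python3 -m inch '[[[0,0,0.002],[0,0,0],200],[[0,0,0],[0,0,0],200]]';python3 st.py
```

```text
time: 8.4
position: [0.5404, 0.1561, 0.1484]
tool_rot: [0.24, 0.114, 0.964, -0.028]
ft_force: [-0.0, 0.5, -0.2]
finger_gap: 0.0322
gripper_force: 60.5
toolF [0.2 0.5 0.1] mom [ 0.04  0.54 -0.01] TCP in pocket mm (toolx,tooly,depth) [  0.2   0.1 -66.3]
time: 8.6
position: [0.5413, 0.1559, 0.1466]
tool_rot: [0.24, 0.114, 0.964, -0.028]
ft_force: [0.1, 0.3, -0.6]
finger_gap: 0.0324
gripper_force: 60.5
toolF [0.2 0.3 0.5] mom [0.02 0.54 0.  ] TCP in pocket mm (toolx,tooly,depth) [  0.2   0.1 -64.2]
```

```bash

python3 -m inch '[[[0,0,0.003],[0,0,0],200],[[0,0,0.003],[0,0,0],200],[[0,0,0],[0,0,0],200]]';python3 st.py
python3 -m inch '[[[0,0,0.004],[0,0,0],200],[[0,0,0.004],[0,0,0],200],[[0,0,0],[0,0,0],200]]';python3 st.py
python3 -m inch '[[[0,0,0.004],[0,0,0],200],[[0,0,0.004],[0,0,0],200],[[0,0,0],[0,0,0],200]]';python3 st.py
```

```text
time: 8.9
position: [0.5448, 0.1554, 0.1417]
tool_rot: [0.241, 0.114, 0.963, -0.028]
ft_force: [5.2, 1.0, -1.4]
finger_gap: 0.0324
gripper_force: 60.3
toolF [-3.5  2.2  3.5] mom [-0.46 -0.47  0.  ] TCP in pocket mm (toolx,tooly,depth) [ -0.6   0.4 -58.2]
time: 9.2
position: [0.5484, 0.1544, 0.1344]
tool_rot: [0.241, 0.115, 0.963, -0.028]
ft_force: [7.2, -0.0, -0.9]
finger_gap: 0.0327
gripper_force: 60.2
toolF [-5.8  1.7  4.1] mom [-0.49 -1.07 -0.02] TCP in pocket mm (toolx,tooly,depth) [ -0.5   0.2 -50.1]
time: 9.5
position: [0.5521, 0.1534, 0.1274]
tool_rot: [0.241, 0.115, 0.963, -0.028]
ft_force: [9.0, -0.8, -0.7]
finger_gap: 0.0327
gripper_force: 60.2
toolF [-7.6  1.4  4.8] mom [-0.45 -1.31  0.04] TCP in pocket mm (toolx,tooly,depth) [ -0.6   0.2 -42. ]
```

```bash

python3 -m inch '[[[-0.001,0.0003,0],[0,0,0],200],[[0,0,0],[0,0,0],200]]';python3 st.py
python3 -m inch '[[[0,0,0.002],[0,0,0],200],[[0,0,0],[0,0,0],200]]';python3 st.py
```

```text
time: 9.7
position: [0.5524, 0.1534, 0.1276]
tool_rot: [0.24, 0.115, 0.964, -0.029]
ft_force: [6.2, -0.8, -0.6]
finger_gap: 0.0325
gripper_force: 60.3
toolF [-5.2  0.7  3.4] mom [-0.23 -0.78  0.03] TCP in pocket mm (toolx,tooly,depth) [ -1.    0.3 -42. ]
time: 9.9
position: [0.5533, 0.1532, 0.1259]
tool_rot: [0.24, 0.115, 0.964, -0.029]
ft_force: [5.3, -0.7, 0.4]
finger_gap: 0.0328
gripper_force: 60.6
toolF [-4.9  0.5  2.2] mom [-0.17 -0.84 -0.05] TCP in pocket mm (toolx,tooly,depth) [ -1.    0.3 -40.1]
```

```bash

python3 -m inch '[[[-0.001,0,0.001],[0,0,0],200],[[0,0,0.002],[0,0,0],200],[[0,0,0],[0,0,0],200]]';python3 st.py
python3 -m inch '[[[0,0,0.002],[0,0,0],200],[[0,0,0],[0,0,0],200]]';python3 st.py
python3 -m inch '[[[0,0,0.002],[0,0,0],200],[[0,0,0],[0,0,0],200]]';python3 st.py
```

```text
time: 10.2
position: [0.5551, 0.1528, 0.1234]
tool_rot: [0.24, 0.114, 0.964, -0.029]
ft_force: [2.7, -0.2, -1.4]
finger_gap: 0.0327
gripper_force: 60.5
toolF [-1.7  0.4  2.5] mom [-0.15 -0.1  -0.02] TCP in pocket mm (toolx,tooly,depth) [ -1.4   0.3 -37.1]
time: 10.4
position: [0.556, 0.1526, 0.1217]
tool_rot: [0.24, 0.114, 0.964, -0.028]
ft_force: [2.7, -0.2, -1.5]
finger_gap: 0.0328
gripper_force: 60.6
toolF [-1.7  0.4  2.5] mom [-0.09  0.07 -0.01] TCP in pocket mm (toolx,tooly,depth) [ -1.5   0.3 -35.2]
time: 10.6
position: [0.557, 0.1524, 0.1201]
tool_rot: [0.24, 0.114, 0.964, -0.028]
ft_force: [2.4, 0.7, -1.1]
finger_gap: 0.0329
gripper_force: 60.6
toolF [-1.4  1.2  2. ] mom [-0.06  0.16 -0.  ] TCP in pocket mm (toolx,tooly,depth) [ -1.6   0.4 -33.2]
```

Free and nearly unloaded; now pushing past the catches.

```bash

python3 -m inch '[[[0,0,0.0015],[0,0,0],200],[[0,0,0],[0,0,0],200]]';python3 st.py
python3 -m inch '[[[0,0,0.0015],[0,0,0],200],[[0,0,0],[0,0,0],200]]';python3 st.py
python3 -m inch '[[[0,0,0.0015],[0,0,0],200],[[0,0,0],[0,0,0],200]]';python3 st.py
```

```text
time: 10.8
position: [0.5577, 0.1523, 0.1188]
tool_rot: [0.24, 0.114, 0.964, -0.028]
ft_force: [1.8, -0.7, -1.8]
finger_gap: 0.0329
gripper_force: 60.6
toolF [-0.8 -0.2  2.5] mom [-0.    0.33  0.02] TCP in pocket mm (toolx,tooly,depth) [ -1.6   0.4 -31.7]
time: 11.0
position: [0.5585, 0.1521, 0.1175]
tool_rot: [0.24, 0.114, 0.964, -0.028]
ft_force: [0.9, -0.1, -1.0]
finger_gap: 0.0328
gripper_force: 60.6
toolF [-0.4  0.1  1.3] mom [0.01 0.4  0.02] TCP in pocket mm (toolx,tooly,depth) [ -1.7   0.4 -30.3]
time: 11.2
position: [0.5592, 0.1519, 0.1162]
tool_rot: [0.24, 0.114, 0.964, -0.028]
ft_force: [0.3, 0.6, -0.7]
finger_gap: 0.0325
gripper_force: 60.6
toolF [0.2 0.6 0.7] mom [-0.02  0.4  -0.06] TCP in pocket mm (toolx,tooly,depth) [ -1.7   0.4 -28.8]
```

```bash

python3 -m inch '[[[0,0,0.0015],[0,0,0],200],[[0,0,0],[0,0,0],200]]';python3 st.py
python3 -m inch '[[[0,0,0.0015],[0,0,0],200],[[0,0,0],[0,0,0],200]]';python3 st.py
python3 - <<'E'
from h import *
s,t=bot.snapshot("scene"),bot.snapshot("top")
c=lambda im,x,y:cv2.resize(im[y:y+55,x:x+75],None,fx=10,fy=10,interpolation=cv2.INTER_CUBIC)
cv2.imwrite("pics/g.png",c(s,240,235)[:,:,::-1])
E
```

```text
time: 11.4
position: [0.5599, 0.1517, 0.1149]
tool_rot: [0.24, 0.114, 0.964, -0.028]
ft_force: [-0.1, 0.8, -1.4]
finger_gap: 0.0328
gripper_force: 60.6
toolF [0.9 0.7 1.1] mom [0.06 0.42 0.07] TCP in pocket mm (toolx,tooly,depth) [ -1.8   0.4 -27.3]
time: 11.6
position: [0.5606, 0.1516, 0.1136]
tool_rot: [0.24, 0.114, 0.964, -0.028]
ft_force: [0.3, 0.8, -1.6]
finger_gap: 0.0328
gripper_force: 60.6
toolF [0.6 0.9 1.4] mom [-0.01  0.49  0.05] TCP in pocket mm (toolx,tooly,depth) [ -1.8   0.4 -25.8]
```

View pics/g.png

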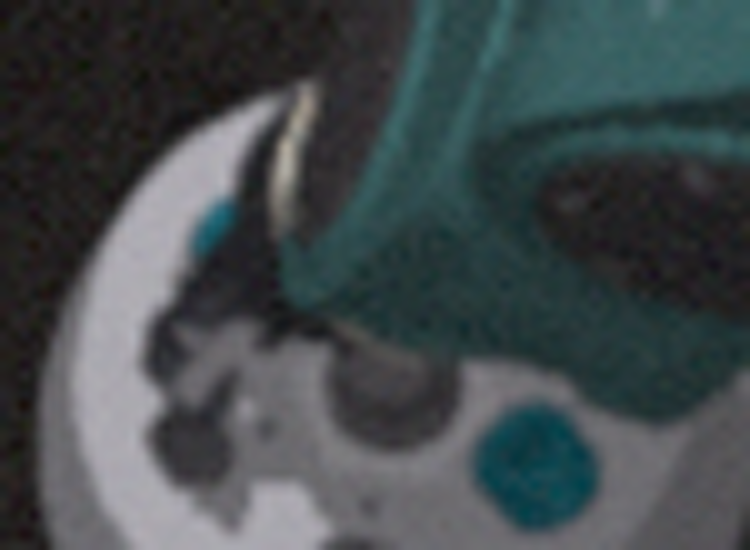

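The teal head is nearly down at about (261, 258); continuing in small steps with force watch.

```bash

python3 -m inch '[[[0,0,0.001],[0,0,0],200],[[0,0,0],[0,0,0],200]]' >/dev/null;python3 st.py
python3 -m inch '[[[0,0,0.001],[0,0,0],200],[[0,0,0],[0,0,0],200]]'>/dev/null;python3 st.py
python3 -m inch '[[[0,0,0.001],[0,0,0],200],[[0,0,0],[0,0,0],200]]'>/dev/null;python3 st.py
```

```text
toolF [ 0.  -0.3  0.8] mom [ 0.08  0.48 -0.02] TCP in pocket mm (toolx,tooly,depth) [ -1.9   0.4 -24.9]
toolF [ 0.5 -1.1 -2.9] mom [ 0.19  0.44 -0.  ] TCP in pocket mm (toolx,tooly,depth) [ -2.    0.4 -24. ]
toolF [-0.7 -1.1  2.4] mom [0.14 0.23 0.02] TCP in pocket mm (toolx,tooly,depth) [ -1.9   0.4 -22.8]
```

```bash

python3 -m inch '[[[0,0,0.001],[0,0,0],200],[[0,0,0],[0,0,0],200]]' >/dev/null;python3 st.py
python3 -m inch '[[[0,0,0.001],[0,0,0],200],[[0,0,0],[0,0,0],200]]'>/dev/null;python3 st.py
```

```text
toolF [ 0.   0.  -1.4] mom [0.06 0.26 0.01] TCP in pocket mm (toolx,tooly,depth) [ -2.1   0.5 -22. ]
toolF [ -0.1  -1.  -10.6] mom [ 0.19  0.59 -0.01] TCP in pocket mm (toolx,tooly,depth) [ -2.    0.5 -20.9]
```

```bash

python3 -m inch '[[[0,0,0.0005],[0,0,0],200],[[0,0,0],[0,0,0],200]]' |grep gap;python3 st.py
python3 -m inch '[[[0,0,0.0005],[0,0,0],200],[[0,0,0],[0,0,0],200]]'|grep gap;python3 st.py
python3 -m inch '[[[0,0,0.0005],[0,0,0],200],[[0,0,0],[0,0,0],200]]'|grep gap;python3 st.py
```

```text
finger_gap: 0.0326
toolF [-1.3 -0.1  0.2] mom [-0.16  0.2  -0.03] TCP in pocket mm (toolx,tooly,depth) [ -1.8   0.4 -20.2]
finger_gap: 0.0324
toolF [-0.3 -0.1 -3.1] mom [-0.03  0.36  0.01] TCP in pocket mm (toolx,tooly,depth) [ -1.9   0.4 -19.9]
finger_gap: 0.0326
toolF [ 0.2 -0.4 -2.3] mom [ 0.1   0.42 -0.02] TCP in pocket mm (toolx,tooly,depth) [ -1.9   0.4 -19.4]
```

```bash

for i in 1; do python3 -m inch '[[[0,0,0.0005],[0,0,0],200]]' |grep gap;python3 st.py
python3 -m inch '[[[0,0,0],[0,0,0],200]]' |grep gap;python3 st.py
python3 -m inch '[[[0,0,0.0005],[0,0,0],200]]'|grep gap;python3 st.py
python3 -m inch '[[[0,0,0],[0,0,0],200]]' |grep gap;python3 st.py
python3 -m inch '[[[0,0,0.0005],[0,0,0],200]]'|grep gap;python3 st.py; done
```

```text
finger_gap: 0.0327
toolF [ 0.4 -1.   4. ] mom [-0.08  0.31 -0.  ] TCP in pocket mm (toolx,tooly,depth) [ -1.8   0.4 -18.9]
finger_gap: 0.0329
toolF [-0.   0.8 -1.7] mom [0.09 0.29 0.04] TCP in pocket mm (toolx,tooly,depth) [ -1.8   0.4 -18.8]
finger_gap: 0.0328
toolF [-0.5 -1.5  2.1] mom [ 0.04  0.52 -0.  ] TCP in pocket mm (toolx,tooly,depth) [ -1.9   0.4 -18.5]
finger_gap: 0.0325
toolF [ 0.4 -0.4 -0.2] mom [-0.01  0.44 -0.02] TCP in pocket mm (toolx,tooly,depth) [ -1.9   0.5 -18.5]
finger_gap: 0.033
toolF [0.  0.4 2.2] mom [ 0.08  0.31 -0.02] TCP in pocket mm (toolx,tooly,depth) [ -1.9   0.4 -17.9]
```

```bash

python3 -m inch '[[[0,0,0],[0,0,0],140],[[0,0,0],[0,0,0],130],[[0,0,0],[0,0,0],125],[[0,0,0],[0,0,0],125]]';python3 st.py
python3 -m inch '[[[0,0,-0.005],[0,0,0],125],[[0,0,-0.01],[0,0,0],125],[[0,0,-0.015],[0,0,0],125],[[0,0,-0.03],[0,0,0],125],[[0,0,-0.03],[0,0,0],255],[[0,0,0],[0,0,0],255],[[0,0,0],[0,0,0],255]]';python3 st.py
```

```text
time: 14.2
position: [0.5643, 0.1507, 0.1068]
tool_rot: [0.24, 0.114, 0.964, -0.028]
ft_force: [0.7, 1.4, -0.5]
finger_gap: 0.0439
gripper_force: 0.0
toolF [-0.1  1.5  0.6] mom [0.   0.38 0.04] TCP in pocket mm (toolx,tooly,depth) [ -1.9   0.4 -18. ]
time: 14.9
position: [0.5232, 0.1609, 0.1873]
tool_rot: [0.241, 0.114, 0.963, -0.028]
ft_force: [-0.7, 0.1, -0.5]
finger_gap: 0.0009
gripper_force: 0.0
toolF [ 0.8 -0.   0.1] mom [-0.02  0.38  0.07] TCP in pocket mm (toolx,tooly,depth) [  -2.3    0.7 -108.9]
```

```bash

python3 -m inch '[[[0.001,0,0.02],[0,0,0],255],[[0,0,0.015],[0,0,0],255],[[0,0,0.008],[0,0,0],255],[[0,0,0],[0,0,0],255]]'>/dev/null;python3 st.py
for i in 1; do
python3 -m inch '[[[0,0,0.002],[0,0,0],255],[[0,0,0],[0,0,0],255]]'>/dev/null;python3 st.py
python3 -m inch '[[[0,0,0.002],[0,0,0],255],[[0,0,0],[0,0,0],255]]'>/dev/null;python3 st.py
python3 -m inch '[[[0,0,0.002],[0,0,0],255],[[0,0,0],[0,0,0],255]]'>/dev/null;python3 st.py
done
```

```text
toolF [-0.8  0.   0.5] mom [ 0.03  0.37 -0.03] TCP in pocket mm (toolx,tooly,depth) [  0.1  -0.1 -63.7]
toolF [ 0.5 -0.2 -0.2] mom [ 0.02  0.42 -0.06] TCP in pocket mm (toolx,tooly,depth) [ -1.    0.5 -63.1]
toolF [-0.3  0.2 -0.1] mom [-0.02  0.4  -0.04] TCP in pocket mm (toolx,tooly,depth) [ -1.    0.5 -61.1]
toolF [-0.1  0.4 -0.4] mom [ 0.01  0.43 -0.04] TCP in pocket mm (toolx,tooly,depth) [ -0.9   0.4 -58.8]
```

```bash

python3 -m inch '[[[0,0,0.002],[0,0,0],255],[[0,0,0],[0,0,0],255]]'>/dev/null;python3 st.py
python3 -m inch '[[[0,0,0.002],[0,0,0],255],[[0,0,0],[0,0,0],255]]'>/dev/null;python3 st.py
python3 -m inch '[[[0,0,0.002],[0,0,0],255],[[0,0,0],[0,0,0],255]]'>/dev/null;python3 st.py
python3 -m inch '[[[0,0,0.001],[0,0,0],255],[[0,0,0],[0,0,0],255]]'>/dev/null;python3 st.py
python3 -m inch '[[[0,0,0.001],[0,0,0],255],[[0,0,0],[0,0,0],255]]'>/dev/null;python3 st.py
```

```text
toolF [ 0.3 -0.1  0.7] mom [0.03 0.43 0.  ] TCP in pocket mm (toolx,tooly,depth) [ -0.8   0.4 -56.8]
toolF [-0.7  0.2  0.7] mom [-0.    0.36 -0.02] TCP in pocket mm (toolx,tooly,depth) [ -0.8   0.4 -54.7]
toolF [0.4 0.6 0.2] mom [-0.02  0.43 -0.02] TCP in pocket mm (toolx,tooly,depth) [ -0.8   0.4 -52.7]
toolF [ 0.3  1.  -1.3] mom [-0.02  0.45 -0.05] TCP in pocket mm (toolx,tooly,depth) [ -0.9   0.4 -51.9]
toolF [0.1 0.7 0.4] mom [ 0.02  0.33 -0.01] TCP in pocket mm (toolx,tooly,depth) [ -0.9   0.4 -50.9]
```

```bash

for k in 1; do
python3 -m inch '[[[0,0,0.001],[0,0,0],255],[[0,0,0],[0,0,0],255]]'>/dev/null;python3 st.py
python3 -m inch '[[[0,0,0.001],[0,0,0],255],[[0,0,0],[0,0,0],255]]'>/dev/null;python3 st.py
python3 -m inch '[[[0,0,0.001],[0,0,0],255],[[0,0,0],[0,0,0],255]]'>/dev/null;python3 st.py
python3 -m inch '[[[0,0,0.001],[0,0,0],255],[[0,0,0],[0,0,0],255]]'>/dev/null;python3 st.py
python3 -m inch '[[[0,0,0.001],[0,0,0],255],[[0,0,0],[0,0,0],255]]'>/dev/null;python3 st.py
python3 -m inch '[[[0,0,0.001],[0,0,0],255],[[0,0,0],[0,0,0],255]]'>/dev/null;python3 st.py
done
```

```text
toolF [0.6 0.9 0.4] mom [-0.01  0.39  0.01] TCP in pocket mm (toolx,tooly,depth) [ -0.9   0.4 -49.8]
toolF [-0.5 -0.  -0.4] mom [0.01 0.37 0.04] TCP in pocket mm (toolx,tooly,depth) [ -0.9   0.4 -48.9]
toolF [-0.1 -0.2 -0.3] mom [-0.03  0.41 -0.  ] TCP in pocket mm (toolx,tooly,depth) [ -0.9   0.4 -47.8]
toolF [-0.3  0.   1.2] mom [ 0.06  0.43 -0.02] TCP in pocket mm (toolx,tooly,depth) [ -0.9   0.4 -46.8]
toolF [-0.5 -0.6 -0.5] mom [ 0.01  0.43 -0.01] TCP in pocket mm (toolx,tooly,depth) [ -0.9   0.4 -45.8]
toolF [-0.7 -0.4 -0.3] mom [0.01 0.38 0.02] TCP in pocket mm (toolx,tooly,depth) [ -0.9   0.4 -44.8]
```

```bash

for k in 1; do
python3 -m inch '[[[0,0,0.001],[0,0,0],255],[[0,0,0],[0,0,0],255]]'>/dev/null;python3 st.py
python3 -m inch '[[[0,0,0.001],[0,0,0],255],[[0,0,0],[0,0,0],255]]'>/dev/null;python3 st.py
python3 -m inch '[[[0,0,0.001],[0,0,0],255],[[0,0,0],[0,0,0],255]]'>/dev/null;python3 st.py
python3 -m inch '[[[0,0,0.001],[0,0,0],255],[[0,0,0],[0,0,0],255]]'>/dev/null;python3 st.py
done
```

```text
toolF [0.4 0.  0.2] mom [-0.04  0.38  0.02] TCP in pocket mm (toolx,tooly,depth) [ -1.    0.4 -43.9]
toolF [-0.4  0.4 -0.6] mom [ 0.01  0.41 -0.01] TCP in pocket mm (toolx,tooly,depth) [ -0.9   0.4 -42.8]
toolF [-0.1 -0.1  0.1] mom [-0.03  0.36 -0.01] TCP in pocket mm (toolx,tooly,depth) [ -0.9   0.4 -41.9]
toolF [-0.1  0.5 -1.4] mom [ 0.04  0.38 -0.01] TCP in pocket mm (toolx,tooly,depth) [ -0.9   0.4 -40.9]
```

```bash

for k in 1; do
python3 -m inch '[[[0,0,0.0007],[0,0,0],255],[[0,0,0],[0,0,0],255]]'>/dev/null;python3 st.py
python3 -m inch '[[[0,0,0.0007],[0,0,0],255],[[0,0,0],[0,0,0],255]]'>/dev/null;python3 st.py
python3 -m inch '[[[0,0,0.0007],[0,0,0],255],[[0,0,0],[0,0,0],255]]'>/dev/null;python3 st.py
done
```

```text
toolF [ 1.1 -0.1 -6.6] mom [ 0.06  0.49 -0.04] TCP in pocket mm (toolx,tooly,depth) [ -1.    0.4 -40.4]
toolF [  1.3  -1.  -17.4] mom [0.34 0.73 0.02] TCP in pocket mm (toolx,tooly,depth) [ -1.1   0.5 -40.1]
toolF [  4.2  -1.9 -28.5] mom [ 0.48  1.28 -0.04] TCP in pocket mm (toolx,tooly,depth) [ -1.2   0.7 -39.9]
```

Firm stop at 28 N with the head top about 22 mm above the facet: home. Retreating for a final look.

```bash
python3 -m inch '[[[0,0,-0.01],[0,0,0],255],[[0,0,-0.03],[0,0,0],255],[[0,0,-0.04],[0,0,0],255],[[0,0,-0.04],[0,0,0],255],[[0,-0.02,-0.02],[0,0,0],255],[[0,-0.04,0],[0,0,0],255],[[0,-0.04,0],[0,0,0],255],[[0,-0.04,0],[0,0,0],255]]'
python3 -m inch '[[[0,-0.04,0],[0,0,0],255],[[0,-0.03,0],[0,0,0],255],[[0,0,0],[0,0,0],255],[[0,0,0],[0,0,0],255]]'; python3 - <<'E'
from h import *
s,t=bot.snapshot("scene"),bot.snapshot("top")
c=lambda im,x,y:cv2.resize(im[y:y+110,x:x+80],None,fx=5,fy=5,interpolation=cv2.INTER_CUBIC)
cv2.imwrite("pics/z.png",np.hstack([c(s,240,215),c(t,220,180)])[:,:,::-1])
m,ax,M=pocket()
for n in("scene","top"): print(proj(n,[m,m+ax*.022,m+ax*.034]).round(1).tolist())
E
```

```text
time: 20.3
position: [0.4565, 0.0317, 0.2487]
tool_rot: [0.241, 0.114, 0.963, -0.028]
ft_force: [0.6, -0.3, 0.5]
finger_gap: -0.0002
gripper_force: 0.0
time: 20.7
position: [0.4407, -0.0361, 0.2485]
tool_rot: [0.24, 0.115, 0.963, -0.029]
ft_force: [0.0, -0.0, -0.0]
finger_gap: 0.0001
gripper_force: 0.0
[[263.1, 259.9], [265.0, 259.4], [266.0, 259.2]]
[[258.9, 212.2], [258.6, 212.6], [258.5, 212.8]]
```

View pics/z.png

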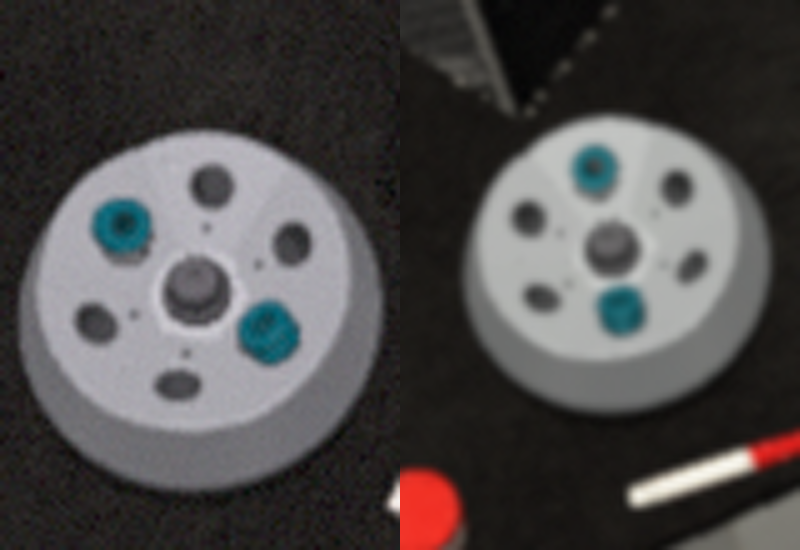

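The new sleeve sits at about scene (264.5, 260), straight across from the loaded one, at the height predicted for home. The rotor has not turned.

```bash
python3 -c "
from plant import bot
print(bot.sign_off())"
```

```text
the job is handed in; nothing more can be done
None
```

I put sleeve_26 in the pocket straight across from the loaded one and pressed it home to a firm stop at about 28 N. The head top measured within about 1 mm of flush, the arm is clear and the job is handed in at about 21 s; I did not take a last look at the rack.

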